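Heft three sample canisters and hold up the heaviest

TASK

The three closed canisters on the tray look alike, but only one still holds its full core and is clearly the heaviest: going from left to right as the robot faces them, lift each one clear of the tray by a few centimetres for a moment to feel its weight, and stand every lighter one back upright where it was, set down and not dropped. Then hold the heaviest upright and still over the tray, its underside about 15 cm above it, and finish while holding it there: do not put it down or let go. Leave the vials and everything else as they are.

Things in the scene. Friction and masses are not known exactly. Their poses are not given: they have to be found in the camera images.
- canister_left: the leftmost (+y) of three look-alike closed steel canisters: upright cylinder, 58 mm diameter, 94 mm high, of even width, flush lid; origin at the centre of its underside, z up, yaw means nothing. Stands on the tray's floor. A solid core inside can shift 4 mm. One canister weighs about 0.18, one 0.34, one 0.62 kg (within 10 per cent), in any order; only weight tells them apart.
- canister_middle: the middle of three look-alike closed steel canisters: upright cylinder, 58 mm diameter, 94 mm high, of even width, flush lid; origin at the centre of its underside, z up, yaw means nothing. Stands on the tray's floor. A solid core inside can shift 4 mm. One canister weighs about 0.18, one 0.34, one 0.62 kg (within 10 per cent), in any order; only weight tells them apart.
- canister_right: the rightmost (-y) of three look-alike closed steel canisters: upright cylinder, 58 mm diameter, 94 mm high, of even width, flush lid; origin at the centre of its underside, z up, yaw means nothing. Stands on the tray's floor. A solid core inside can shift 4 mm. One canister weighs about 0.18, one 0.34, one 0.62 kg (within 10 per cent), in any order; only weight tells them apart.
- tray: a shallow white plastic tray, fixed to the table, 190 mm along its x, 460 mm along its y, with a 4 mm thick floor and a rim 14 mm high; origin at the centre of its underside on the table, z up. The canisters stand in a row along its y axis, about 150 mm apart and about on its centre line
- vial_far: a small glass vial with dark rubber cap, 22 mm in diameter, 49 mm high, upright on the tray between the left and middle canisters, on the far side of the row; origin at the centre of its underside. To be left alone
- vial_near: a small glass vial with dark rubber cap, 22 mm in diameter, 49 mm high, upright on the tray between the middle and right canisters, on the near side of the row; origin at the centre of its underside. To be left alone
- tube_rack: a black block rack with small tubes, 220 x 90 mm, 80 mm high over the tubes, long side along its x, on the table to the right of the tray; origin at the centre of its underside. To be left alone
- beaker: a glass beaker full of foil-capped tubes, 84 mm in diameter, 145 mm high over the tubes, on the table to the left of the tray; origin at the centre of its underside. To be left alone
- petri_dish: a covered glass dish, 90 mm in diameter, 16 mm high, on the table to the left of the tray; origin at the centre of its underside. To be left alone
- pipette: a hand pipette lying on the table beyond the tray, about 230 mm long along its y, 30 mm high; origin near its middle. To be left alone
There are look-alikes about, which are no part of the job. What is shaped like the canister_left but blue is not meant.

How it is judged:
On the way, in this order (a step that is already met when the one before it is completed fails the run):
1. the left canister is lifted clear of the tray (contact force between the fingers and canister_left above 1 N and contact force between canister_left and tray below 0.05 N and angle between canister_left's own z axis and vertical below 0.35 rad and height (world z) of canister_left above 0.016 m), for 0.2 s.
2. the middle canister is lifted clear of the tray (contact force between the fingers and canister_middle above 1 N and contact force between canister_middle and tray below 0.05 N and angle between canister_middle's own z axis and vertical below 0.35 rad and height (world z) of canister_middle above 0.016 m), for 0.2 s.
3. the right canister is lifted clear of the tray (contact force between the fingers and canister_right above 1 N and contact force between canister_right and tray below 0.05 N and angle between canister_right's own z axis and vertical below 0.35 rad and height (world z) of canister_right above 0.016 m), for 0.2 s.
At the end, for the whole second after the job is handed in: Heaviest canister gripped, still, upright within 20 deg, over the tray (15 cm from its centre along x, 27 along y), underside over 11 cm above its floor, touching nothing else; the lighter two (each under 4.5 N) upright, at rest on the tray, within 3 cm of their start, untouched (((contact force between the fingers and canister_left above 1 N and contact force between canister_left and tray below 0.05 N and angle between canister_left's own z axis and vertical below 0.35 rad and height (world z) of canister_left above 0.115 m and x of canister_left in the frame of tray between -0.15 and 0.15 m and y of canister_left in the frame of tray between -0.27 and 0.27 m and linear speed of canister_left below 0.05 m/s and (contact force between canister_middle and tray between 0.8 and 4.5 N and contact force between each of canister_left, the arm, the fingers and canister_middle below 0.05 N and angle between canister_middle's own z axis and vertical below 0.1 rad and distance of canister_middle from where it was at the start of the episode below 0.03 m and linear speed of canister_middle below 0.03 m/s) and (contact force between canister_right and tray between 0.8 and 4.5 N and contact force between each of canister_left, the arm, the fingers and canister_right below 0.05 N and angle between canister_right's own z axis and vertical below 0.1 rad and distance of canister_right from where it was at the start of the episode below 0.03 m and linear speed of canister_right below 0.03 m/s)) or (contact force between the fingers and canister_middle above 1 N and contact force between canister_middle and tray below 0.05 N and angle between canister_middle's own z axis and vertical below 0.35 rad and height (world z) of canister_middle above 0.115 m and x of canister_middle in the frame of tray between -0.15 and 0.15 m and y of canister_middle in the frame of tray between -0.27 and 0.27 m and linear speed of canister_middle below 0.05 m/s and (contact force between canister_left and tray between 0.8 and 4.5 N and contact force between each of canister_middle, the arm, the fingers and canister_left below 0.05 N and angle between canister_left's own z axis and vertical below 0.1 rad and distance of canister_left from where it was at the start of the episode below 0.03 m and linear speed of canister_left below 0.03 m/s) and (contact force between canister_right and tray between 0.8 and 4.5 N and contact force between each of canister_middle, the arm, the fingers and canister_right below 0.05 N and angle between canister_right's own z axis and vertical below 0.1 rad and distance of canister_right from where it was at the start of the episode below 0.03 m and linear speed of canister_right below 0.03 m/s)) or (contact force between the fingers and canister_right above 1 N and contact force between canister_right and tray below 0.05 N and angle between canister_right's own z axis and vertical below 0.35 rad and height (world z) of canister_right above 0.115 m and x of canister_right in the frame of tray between -0.15 and 0.15 m and y of canister_right in the frame of tray between -0.27 and 0.27 m and linear speed of canister_right below 0.05 m/s and (contact force between canister_left and tray between 0.8 and 4.5 N and contact force between each of canister_right, the arm, the fingers and canister_left below 0.05 N and angle between canister_left's own z axis and vertical below 0.1 rad and distance of canister_left from where it was at the start of the episode below 0.03 m and linear speed of canister_left below 0.03 m/s) and (contact force between canister_middle and tray between 0.8 and 4.5 N and contact force between each of canister_right, the arm, the fingers and canister_middle below 0.05 N and angle between canister_middle's own z axis and vertical below 0.1 rad and distance of canister_middle from where it was at the start of the episode below 0.03 m and linear speed of canister_middle below 0.03 m/s)))); the arm keeps its last pose, push and grip.
It fails at once if a canister is let go or dropped above the tray ((height (world z) of canister_left above 0.035 m and contact force between the fingers and canister_left below 0.01 N) or (height (world z) of canister_middle above 0.035 m and contact force between the fingers and canister_middle below 0.01 N) or (height (world z) of canister_right above 0.035 m and contact force between the fingers and canister_right below 0.01 N)).
It fails at once if a canister is tipped over (angle between any of canister_left, canister_middle, canister_right's own z axis and vertical above 0.8 rad).
It fails at once if one of the things to be left alone is shifted by more than 3 cm (distance of any of vial_far, vial_near, tube_rack, beaker, petri_dish, pipette from where it was at the start of the episode above 0.03 m).
It also fails if it takes over 72 s, if anything falls off the work surface, if the arm or the gripper's body presses on something with over 40 N, if the wrist force passes 120 N, or if a joint passes its speed limit or range.

ROBOT

A 6-joint arm with a two-finger parallel gripper is mounted at the origin on the work surface. World frame = base frame: x ahead of the robot, y to its left, z up, the work surface at z = 0. Lengths are in m, angles in rad, forces in N, time in s.
With the tool pointing down it reaches from about 0.3 to 0.775 m from the base axis. Payload 14.6 kg.
Tool frame: the origin (TCP) lies on the centre line of the jaws, within the pads' length; the fingertips stand 25 mm ahead of it and the grasp point (between the pads) lies 6 mm ahead of it (ctrl.tip_reach is the distance from the TCP to the fingertips, in m); z points along the fingers, y is the line along which they close (so a half turn about z gives the same grasp; the last joint's range is limited). The gripper opens to 94 mm and grips with 3 to 60 N. Pads are 16 mm wide; open, the fingers measure 119 mm over their backs; the gripper's body (75 mm by 177 mm) begins 78 mm behind the grasp point.
Start: joints at [-1.185, 0.3, 1.521, -0, 1.321, -0.067], TCP at [0.241, -0.495, 0.23] pointing down, gripper open.
Joint ranges: [-3.03, 3.03], [-0.79, 2.21], [0.23, 2.52], [-1.04, 4.18], [0, 3.07], [-2.55, 2.55]. Speed limits (rad/s): [2.22, 2.22, 2.57, 3.14, 3.14, 3.14].

INTERFACE

Orientations are given as [roll, pitch, yaw] about the fixed x, y, z axes, in that order (R = Rz(yaw) Ry(pitch) Rx(roll)).
In Python, from station import ctrl gives the robot as it stands. The module is installed in compiled form; this text tells all that it offers.
- The arm moves only by the tool apply_moves, never from a script. Its argument "deltas" is a list of rows, each a list of 7 numbers: the closure in counts, from 0 (fully open) to 255 (shut), then the shift along the world's x, y, z in cm, then the turn, a rotation vector about the world's x, y, z in rad. In form: [[jaw, tx, ty, tz, ax, ay, az], ...]. A call has 1 to 10 rows; each row shifts and turns the commanded pose from where the row before left it; what a row does not reach is not made up. A row lasts 1/10 s, in which the tool goes at most 50 mm and 8.59 degrees, less where a joint would pass 70% of its speed; a pose out of reach is approached as far as the arm can. A call with a gripper value outside its range is refused whole. The fingers move at their own pace and stop on an object; "grip_force" is the grip in N (left out, the last holds). Time passes only in rows, so rows that do not move let the fingers close. It gives the time, the measured TCP pose, the force, the opening and the grip force at its end, in the units of the state.
- ctrl.get_obs(): the state, without advancing time (a new reading comes with each control period).
- ctrl.camera(name): name is "side" or "top"; returns a dict with "img" (420x560x3 uint8, red, green, blue), "K" (3x3 intrinsics, pixels), "k1" (the pictures are not rectified: a ray, as slopes to the right and down, at radius r is drawn at 1 + k1 r^2 times it, then the intrinsics apply), "pose" (4x4, takes a point from camera to world coordinates). Camera axes: x right, y up, looking along -z (the intrinsics and any distortion apply to the point x, -y, -z); pixel columns grow to the right and rows downward; lengths in m; the calibration is good to about 2 mm. A picture is of the moment at which its call begins. There is no depth.
- ctrl.hand_in(): hands the job in; it is judged then, once.
The state is a dict: "time_s": time; "qpos": joint angles; "joint_vel": joint speeds; "tau": joint torques, N m; "ee_pos": TCP position; "eef_rot": TCP orientation; "force": force on the tool from outside, world axes, zero at the start; "moment": the same for the moment, N m; "grip_width": finger opening in m; "grip_force": force on a finger pad.
Only numpy, scipy, OpenCV 4.12 (cv2) and the standard library are available. Lean on these libraries where they do the work, as an engineer would, in place of code of your own. Each camera call takes 0.05 s, during which the arm holds its last target. There are 200 camera calls.

## Working session

There is one attempt and no reset: what is moved stays moved. The work goes in short steps, Python scripts to look and compute and a tool call to move; the robot and the scene stay as the last step left them, time stands still between calls to the robot, and variables do not carry over. Pictures are saved under pics/ and viewed, at most 10 in all, crops included, and the job is handed in when it is done.

Besides the shell and the picture viewer there is one more tool, called after ">>>" by a JSON object that holds its "fn" and its "kwargs". apply_moves: Moves the arm, as the interface text tells. Its arguments: {"type":"object","properties":{"deltas":{"type":"array"},"grip_force":{"type":"number"}},"required":["deltas"]}

```bash
mkdir -p pics; cat > h.py <<'E'
import numpy as np, cv2
from station import ctrl
def snap(n,f):
    c=ctrl.camera(n); cv2.imwrite(f'pics/{f}.png',c['img'][:,:,::-1]); np.savez(f'{n}.npz',**{k:c[k] for k in('img','K','k1','pose')}); return c
def ray(c,u,v):
    K=c['K']; d=np.array([(u-K[0,2])/K[0,0],(v-K[1,2])/K[1,1]]); s=d.copy()
    for _ in range(20): s=d/(1+float(c['k1'])*(s@s))
    P=c['pose']; return P[:3,3],P[:3,:3]@np.array([s[0],-s[1],-1])
def atz(c,u,v,z):
    o,d=ray(c,u,v); return (o+d*(z-o[2])/d[2]).round(4)
E
python3 - <<'E'
from h import *
for n in('top','side'):
    c=snap(n,n+'0'); print(n,c['pose'].round(3).tolist(),c['K'].round(1).tolist(),c['k1'])
o=ctrl.get_obs(); print(o)
E
```

```text
top [[-0.02, 0.995, -0.098, 0.421], [-1.0, -0.02, -0.005, 0.001], [-0.007, 0.098, 0.995, 1.603], [0.0, 0.0, 0.0, 1.0]] [[471.1, 0.0, 275.9], [0.0, 471.1, 204.0], [0.0, 0.0, 1.0]] 0.048588245838051165
side [[-0.965, 0.169, -0.202, 0.306], [-0.263, -0.623, 0.737, 1.011], [-0.001, 0.764, 0.645, 0.889], [0.0, 0.0, 0.0, 1.0]] [[452.8, 0.0, 286.4], [0.0, 452.8, 199.2], [0.0, 0.0, 1.0]] -0.08529697495731052
{'time_s': 0.1, 'qpos': array([-1.18457421e+00,  3.00401736e-01,  1.52151041e+00,  9.44056468e-06,
        1.32071826e+00, -6.65500553e-02]), 'joint_vel': array([-3.85952968e-04, -1.65416666e-03, -3.95233814e-03,  2.85066989e-06,
       -1.54286567e-04,  2.12696669e-04]), 'tau': array([ 1.07269141e-03, -5.32644439e+01, -3.53284657e+01,  7.09510082e-02,
        2.34655361e-02, -8.04664000e-05]), 'ee_pos': array([ 0.24054738, -0.494373  ,  0.22995427]), 'eef_rot': array([-3.14055780e+00, -7.81359758e-05,  4.52769792e-01]), 'force': array([-0.99560733,  0.44312142, -0.2776462 ]), 'moment': array([-0.0005951 ,  0.03526443,  0.01255419]), 'grip_force': 0.0, 'grip_width': 0.0938997061391098}
```

View pics/top0.png

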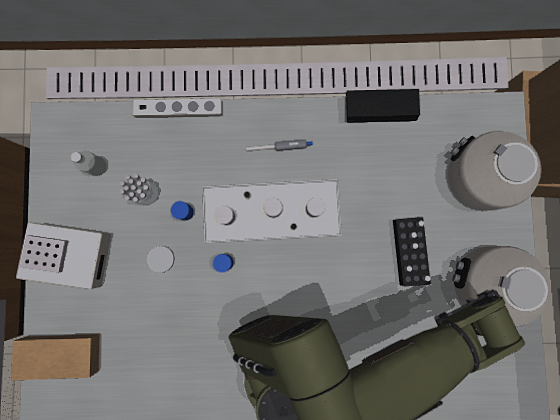

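View pics/side0.png

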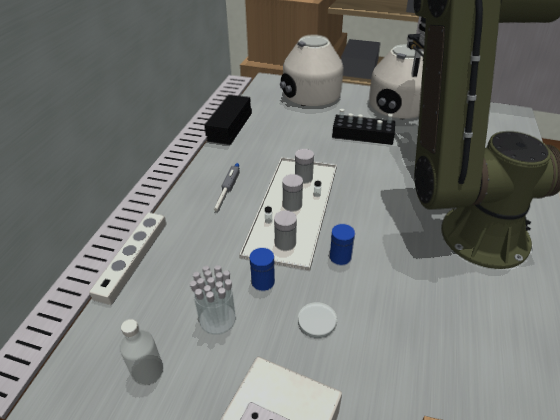

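In the top view the three grey canisters stand on the tray at about (225,215), (273,207) and (316,207). Two look-alikes, both blue and so not meant, are at (181,211) and (223,263). The vials are at (248,195) and (293,227). I'll check this in a close crop.

```bash
python3 - <<'E'
from h import *
c=np.load('top.npz'); im=c['img'][170:280,165:350,::-1]
cv2.imwrite('pics/crop1.png',cv2.resize(im,None,fx=4,fy=4,interpolation=cv2.INTER_CUBIC))
E
```

```text
(no output)
```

View pics/crop1.png

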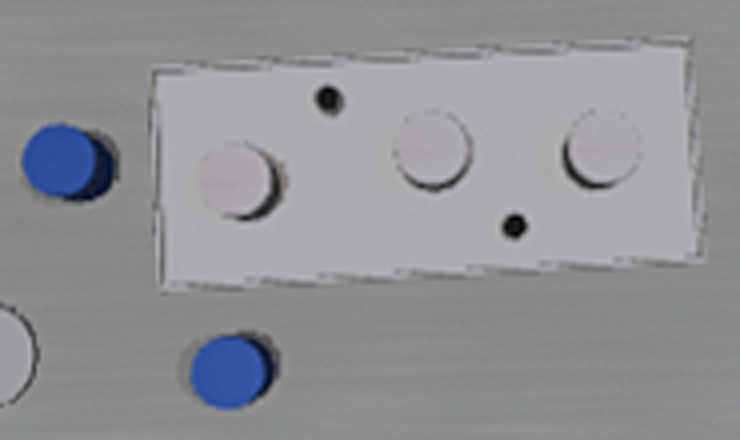

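The crop shows the lids centred at (235,180), (433,149) and (602,146), with the vial caps at (328,99) and (514,226). The blue ones are clearly separate.

```bash
python3 - <<'E'
from h import *
c=np.load('top.npz'); 
for n,u,v,z in [('L',235,180,.098),('M',433,149,.098),('R',602,146,.098),('Lw',197,180,.098),('Le',272,180,.098),('vf',328,99,.053),('vn',514,226,.053),('t1',155,70,.014),('t2',692,40,.014),('t3',164,287,.014),('t4',703,262,.014),('b1',60,161,.095),('b2',230,371,.095)]:
    print(n,atz(c,165+(u+.5)/4-.5,170+(v+.5)/4-.5,z))
s=np.load('side.npz')
for n,u,v in [('L',286,219),('M',292,182),('R',304,155.5)]: print('side',n,atz(s,u,v,.098))
E
```

```text
L [0.5385 0.178  0.098 ]
M [0.5601 0.019  0.098 ]
R [ 0.5598 -0.1165  0.098 ]
Lw [0.5391 0.2084 0.098 ]
Le [0.5378 0.1484 0.098 ]
vf [0.6077 0.1057 0.053 ]
vn [ 0.4994 -0.0459  0.053 ]
t1 [0.6402 0.255  0.014 ]
t2 [ 0.6565 -0.2019  0.014 ]
t3 [0.4561 0.2482 0.014 ]
t4 [ 0.468 -0.205  0.014]
b1 [0.5569 0.3185 0.095 ]
b2 [0.3868 0.1835 0.095 ]
side L [0.5333 0.184  0.098 ]
side M [0.5577 0.0304 0.098 ]
side R [ 0.5557 -0.1065  0.098 ]
```

>>> {"fn": "apply_moves", "kwargs": {"deltas": [[0,1.6,3.7,0,0,0,0.124],[0,1.6,3.7,0,0,0,0.124],[0,1.6,3.7,0,0,0,0.124],[0,1.6,3.7,0,0,0,0.124],[0,1.6,3.7,0,0,0,0.124],[0,1.6,3.7,0,0,0,0.124],[0,1.6,3.7,0,0,0,0.124],[0,1.6,3.7,0,0,0,0.124],[0,1.6,3.7,0,0,0,0.124],[0,1.6,3.7,0,0,0,0]], "grip_force": 15}}

```text
time_s: 1.1
ee_pos: [0.4008, -0.1229, 0.2304]
eef_rot: [-3.142, -0.0, 1.573]
force: [0.1, -0.6, 1.1]
grip_width: 0.0942
grip_force: 0.0
```

```bash
python3 - <<'E'
from h import *
s=np.load('side.npz'); im=s['img'][140:270,235:365,::-1]
cv2.imwrite('pics/crop2.png',cv2.resize(im,None,fx=4,fy=4,interpolation=cv2.INTER_CUBIC))
E
```

```text
(no output)
```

View pics/crop2.png

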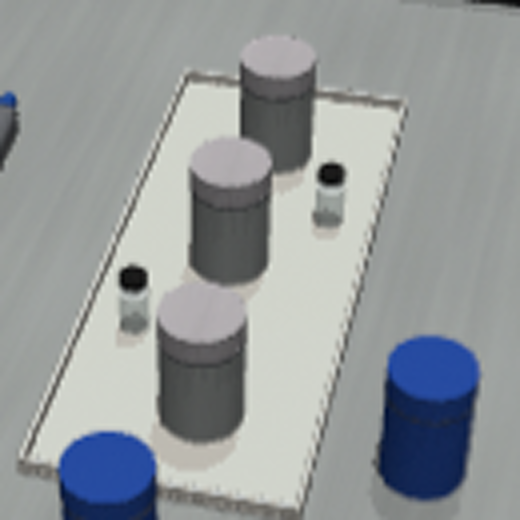

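Lids in the side crop are at about (203,312), (231,165) and (278,60). Averaged with the top view, the positions (x, y) are L (0.537,0.180), M (0.559,0.022) and R (0.558,-0.114).

>>> {"fn": "apply_moves", "kwargs": {"deltas": [[0,1.7,3.8,0,0,0,0],[0,1.7,3.8,0,0,0,0],[0,1.7,3.8,0,0,0,0],[0,1.7,3.8,0,0,0,0],[0,1.7,3.8,0,0,0,0],[0,1.7,3.8,0,0,0,0],[0,1.7,3.8,0,0,0,0],[0,1.7,3.8,0,0,0,0],[0,0,0,-3,0,0,0],[0,0,0,-3,0,0,0]]}}

```text
time_s: 2.1
ee_pos: [0.5367, 0.1806, 0.1694]
eef_rot: [3.141, -0.0, 1.571]
force: [0.9, -0.1, -0.5]
grip_width: 0.0945
grip_force: 0.0
```

>>> {"fn": "apply_moves", "kwargs": {"deltas": [[0,0,0,0,0,0,0],[0,0,0,-1,0,0,0],[0,0,0,0,0,0,0],[0,0,0,0,0,0,0]]}}

```text
time_s: 2.5
ee_pos: [0.537, 0.1793, 0.1616]
eef_rot: [3.14, -0.0, 1.568]
force: [0.1, 0.5, 0.8]
grip_width: 0.094
grip_force: 0.0
```

```bash
python3 - <<'E'
from h import *
snap('side','side1');c=snap('top','top1')
a=cv2.imread('pics/side1.png')[80:280,185:385];b=cv2.imread('pics/top1.png')[140:340,140:340]
cv2.imwrite('pics/both1.png',np.hstack([cv2.resize(x,(400,400),interpolation=cv2.INTER_CUBIC) for x in(a,b)]))
o=ctrl.get_obs();print(o['ee_pos'],o['force'])
E
```

```text
[0.53697512 0.17941786 0.16153658] [ 0.43149727 -0.0718535   0.75340789]
```

View pics/both1.png

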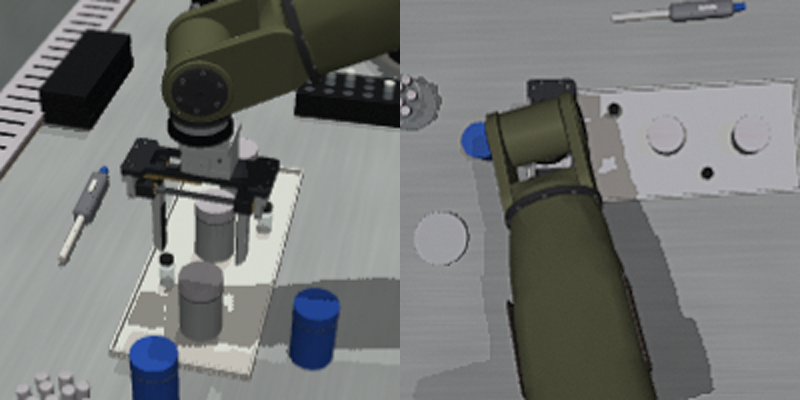

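The fingers at about (160,220) and (242,225) straddle the left canister at (201,285), and the gripper runs along x as intended. I'll descend.

>>> {"fn": "apply_moves", "kwargs": {"deltas": [[0,0,0,-2,0,0,0],[0,0,0,-2,0,0,0],[0,0,0,-2,0,0,0],[0,0,0,-2,0,0,0],[0,0,0,-1.5,0,0,0],[0,0,0,-0.5,0,0,0],[0,0,0,0,0,0,0],[0,0,0,0,0,0,0]]}}

```text
time_s: 3.4
ee_pos: [0.5371, 0.1796, 0.0614]
eef_rot: [3.14, -0.0, 1.569]
force: [0.1, 0.9, 0.8]
grip_width: 0.094
grip_force: 0.0
```

>>> {"fn": "apply_moves", "kwargs": {"deltas": [[255,0,0,0,0,0,0],[255,0,0,0,0,0,0],[255,0,0,0,0,0,0],[255,0,0,0,0,0,0],[255,0,0,0,0,0,0],[255,0,0,0,0,0,0],[255,0,0,0,0,0,0],[255,0,0,0,0,0,0],[255,0,0,0,0,0,0],[255,0,0,0,0,0,0]], "grip_force": 30}}

```text
time_s: 4.4
ee_pos: [0.5366, 0.1794, 0.0604]
eef_rot: [-3.142, 0.0, 1.569]
force: [0.8, -0.7, -1.3]
grip_width: 0.0569
grip_force: 30.0
```

```bash
python3 - <<'E'
from h import *
o=ctrl.get_obs();print({k:np.round(v,4) for k,v in o.items()})
E
```

```text
{'time_s': np.float64(4.4), 'qpos': array([ 0.258 ,  0.5293,  1.6267, -0.    ,  0.9856,  0.26  ]), 'joint_vel': array([ 0.0024, -0.0001, -0.0001, -0.0007,  0.0003,  0.0009]), 'tau': array([ 8.18000e-02, -6.01406e+01, -2.93137e+01,  8.88000e-02,
        7.23000e-02,  1.90000e-03]), 'ee_pos': array([0.5366, 0.1794, 0.0604]), 'eef_rot': array([-3.1416,  0.    ,  1.5688]), 'force': array([ 0.7806, -0.7309, -1.3002]), 'moment': array([-0.057 , -0.0565, -0.0308]), 'grip_force': np.float64(29.9609), 'grip_width': np.float64(0.0569)}
```

>>> {"fn": "apply_moves", "kwargs": {"deltas": [[255,0,0,0.5,0,0,0],[255,0,0,1,0,0,0],[255,0,0,1,0,0,0],[255,0,0,0.5,0,0,0],[255,0,0,0,0,0,0],[255,0,0,0,0,0,0],[255,0,0,0,0,0,0],[255,0,0,0,0,0,0]]}}

```text
time_s: 5.2
ee_pos: [0.5364, 0.1794, 0.0901]
eef_rot: [-3.141, 0.0, 1.569]
force: [0.3, 0.3, -2.2]
grip_width: 0.0568
grip_force: 30.0
```

```bash
cat >w.py <<'E'
from h import *
F=[];T=[];P=[]
for i in range(12):
    ctrl.camera('top'); o=ctrl.get_obs(); F.append(o['force']);T.append(o['tau']);P.append(o['ee_pos'])
F=np.array(F);print(o['time_s'],'F',F.mean(0).round(2),F.std(0).round(2),'tau',np.mean(T,0).round(2),np.mean(P,0).round(4),o['eef_rot'].round(3),o['grip_width'],o['grip_force'])
E
python3 w.py
```

```text
5.8 F [ 0.18  0.05 -1.73] [0.22 0.33 0.52] tau [ -0.   -59.82 -31.19   0.06  -0.    -0.  ] [0.5366 0.1794 0.0903] [-3.142  0.     1.569] 0.05680224858559644 29.960781309055164
```

The left one reads about 1.7 N, so it's light. I'll set it down gently.

>>> {"fn": "apply_moves", "kwargs": {"deltas": [[255,0,0,-0.8,0,0,0],[255,0,0,-1,0,0,0],[255,0,0,-0.6,0,0,0],[255,0,0,-0.3,0,0,0],[255,0,0,-0.2,0,0,0],[255,0,0,-0.1,0,0,0],[255,0,0,-0.05,0,0,0],[255,0,0,0,0,0,0],[255,0,0,0,0,0,0]]}}

```text
time_s: 6.7
ee_pos: [0.5367, 0.1795, 0.0603]
eef_rot: [3.141, -0.0, 1.569]
force: [-2.7, -0.6, 3.5]
grip_width: 0.057
grip_force: 30.0
```

>>> {"fn": "apply_moves", "kwargs": {"deltas": [[160,0,0,0,0,0,0],[0,0,0,0,0,0,0],[0,0,0,0,0,0,0],[0,0,0,0,0,0,0],[0,0,0,0,0,0,0],[0,0,0,0,0,0,0],[0,0,0,0,0,0,0],[0,0,0,0,0,0,0]]}}

```text
time_s: 7.5
ee_pos: [0.5366, 0.1794, 0.0599]
eef_rot: [3.142, -0.0, 1.569]
force: [-0.5, -0.1, 0.3]
grip_width: 0.0941
grip_force: 0.0
```

>>> {"fn": "apply_moves", "kwargs": {"deltas": [[0,0,0,2,0,0,0],[0,0,0,4,0,0,0],[0,0,0,4,0,0,0],[0,0.4,-3,0,0,0,0],[0,0.4,-3,0,0,0,0],[0,0.5,-3,0,0,0,0],[0,0.5,-3,0,0,0,0],[0,0.4,-3,0,0,0,0],[0,0,-0.8,0,0,0,0],[0,0,0,0,0,0,0]]}}

```text
time_s: 8.5
ee_pos: [0.5585, 0.0208, 0.1599]
eef_rot: [-3.141, -0.0, 1.567]
force: [-0.3, 0.3, 0.1]
grip_width: 0.0939
grip_force: 0.0
```

>>> {"fn": "apply_moves", "kwargs": {"deltas": [[0,0,0,-1,0,0,0],[0,0,0,0,0,0,0],[0,0,0,0,0,0,0]]}}

```text
time_s: 8.8
ee_pos: [0.5584, 0.0223, 0.1495]
eef_rot: [-3.141, -0.0, 1.57]
force: [0.0, -0.2, -0.3]
grip_width: 0.0942
grip_force: 0.0
```

```bash
python3 - <<'E'
from h import *
snap('side','side2');c=snap('top','top2')
a=cv2.imread('pics/side2.png')[80:280,185:385];b=cv2.imread('pics/top2.png')[140:340,140:340]
cv2.imwrite('pics/both2.png',np.hstack([cv2.resize(x,(400,400),interpolation=cv2.INTER_CUBIC) for x in(a,b)]))
E
```

```text
(no output)
```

View pics/both2.png

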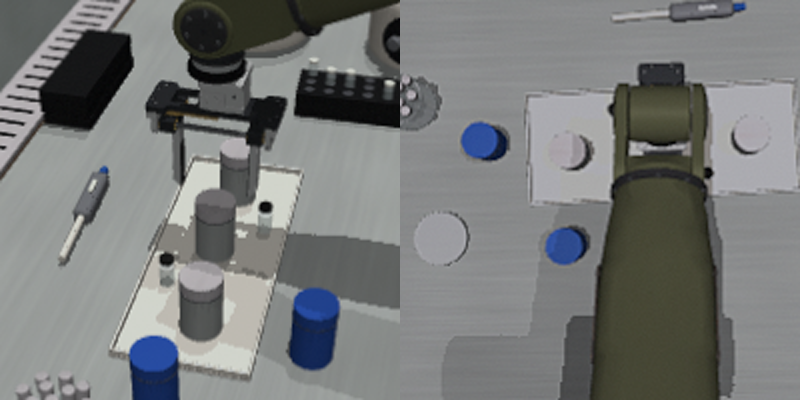

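The left canister is back upright at (201,300) in the left half, its old place. The fingers at about (178,160) and (254,170) straddle the middle one at (215,225). I'll descend and grip.

>>> {"fn": "apply_moves", "kwargs": {"deltas": [[0,0,0,-2,0,0,0],[0,0,0,-2,0,0,0],[0,0,0,-2,0,0,0],[0,0,0,-2,0,0,0],[0,0,0,-0.8,0,0,0],[0,0,0,0,0,0,0],[0,0,0,0,0,0,0]]}}

```text
time_s: 9.6
ee_pos: [0.5591, 0.0215, 0.0628]
eef_rot: [3.141, -0.0, 1.569]
force: [-0.7, 0.1, 0.6]
grip_width: 0.0937
grip_force: 0.0
```

>>> {"fn": "apply_moves", "kwargs": {"deltas": [[255,0,0,0,0,0,0],[255,0,0,0,0,0,0],[255,0,0,0,0,0,0],[255,0,0,0,0,0,0],[255,0,0,0,0,0,0],[255,0,0,0,0,0,0],[255,0,0,0,0,0,0],[255,0,0,0,0,0,0],[255,0,0,0,0,0,0],[255,0,0,0,0,0,0]]}}

```text
time_s: 10.6
ee_pos: [0.5588, 0.0214, 0.062]
eef_rot: [3.141, 0.0, 1.569]
force: [4.3, -0.7, -1.3]
grip_width: 0.0568
grip_force: 30.0
```

>>> {"fn": "apply_moves", "kwargs": {"deltas": [[255,0,0,0.5,0,0,0],[255,0,0,1,0,0,0],[255,0,0,1,0,0,0],[255,0,0,0.5,0,0,0],[255,0,0,0,0,0,0],[255,0,0,0,0,0,0],[255,0,0,0,0,0,0],[255,0,0,0,0,0,0]]}}

```text
time_s: 11.4
ee_pos: [0.5584, 0.0214, 0.0916]
eef_rot: [-3.141, -0.0, 1.569]
force: [-0.2, 0.4, -7.1]
grip_width: 0.057
grip_force: 30.0
```

```bash
python3 w.py
```

```text
12.0 F [-0.09  0.2  -6.46] [0.33 0.39 0.44] tau [ 0.000e+00 -6.139e+01 -3.273e+01  5.000e-02  2.000e-02 -0.000e+00] [0.5586 0.0214 0.0918] [ 3.142 -0.     1.569] 0.056798865011774 29.96437122230418
```

The middle one reads about 6.5 N, so it is the heaviest. It goes down gently so I can try the right one.

>>> {"fn": "apply_moves", "kwargs": {"deltas": [[255,0,0,-0.8,0,0,0],[255,0,0,-1,0,0,0],[255,0,0,-0.6,0,0,0],[255,0,0,-0.3,0,0,0],[255,0,0,-0.2,0,0,0],[255,0,0,-0.1,0,0,0],[255,0,0,-0.05,0,0,0],[255,0,0,0,0,0,0],[255,0,0,0,0,0,0]]}}

```text
time_s: 12.9
ee_pos: [0.5587, 0.0215, 0.062]
eef_rot: [3.141, -0.0, 1.569]
force: [-3.8, -0.3, 3.1]
grip_width: 0.0569
grip_force: 30.0
```

>>> {"fn": "apply_moves", "kwargs": {"deltas": [[160,0,0,0,0,0,0],[0,0,0,0,0,0,0],[0,0,0,0,0,0,0],[0,0,0,0,0,0,0],[0,0,0,0,0,0,0],[0,0,0,0,0,0,0],[0,0,0,0,0,0,0],[0,0,0,0,0,0,0]]}}

```text
time_s: 13.7
ee_pos: [0.5586, 0.0214, 0.0614]
eef_rot: [-3.142, -0.0, 1.569]
force: [0.0, 0.6, 0.1]
grip_width: 0.0939
grip_force: 0.0
```

>>> {"fn": "apply_moves", "kwargs": {"deltas": [[0,0,0,2,0,0,0],[0,0,0,4,0,0,0],[0,0,0,4,0,0,0],[0,0,-3,0,0,0,0],[0,0,-3,0,0,0,0],[0,0,-3,0,0,0,0],[0,0,-3,0,0,0,0],[0,0,-1.6,0,0,0,0],[0,0,0,-1,0,0,0],[0,0,0,0,0,0,0]]}}

```text
time_s: 14.7
ee_pos: [0.558, -0.1138, 0.1498]
eef_rot: [-3.139, -0.001, 1.569]
force: [0.1, -0.5, -0.3]
grip_width: 0.0939
grip_force: 0.0
```

```bash
python3 - <<'E'
from h import *
snap('side','side3');c=snap('top','top3')
a=cv2.imread('pics/side3.png')[80:280,185:385];b=cv2.imread('pics/top3.png')[140:340,140:340]
cv2.imwrite('pics/both3.png',np.hstack([cv2.resize(x,(400,400),interpolation=cv2.INTER_CUBIC) for x in(a,b)]))
print(ctrl.get_obs()['ee_pos'])
E
```

```text
[ 0.55849679 -0.11337319  0.15095503]
```

View pics/both3.png

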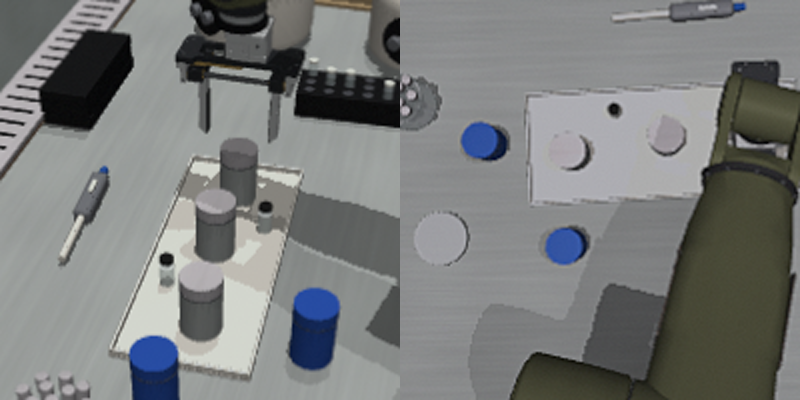

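The middle canister is back upright at (215,225). The fingers at (204,115) and (274,120) straddle the right one at (238,170). Both vials are where they were.

>>> {"fn": "apply_moves", "kwargs": {"deltas": [[0,0,0,-2,0,0,0],[0,0,0,-2,0,0,0],[0,0,0,-2,0,0,0],[0,0,0,-2,0,0,0],[0,0,0,-0.8,0,0,0],[0,0,0,0,0,0,0],[0,0,0,0,0,0,0]]}}

```text
time_s: 15.5
ee_pos: [0.5591, -0.1143, 0.0644]
eef_rot: [3.141, 0.0, 1.569]
force: [0.7, -0.6, -0.1]
grip_width: 0.0941
grip_force: 0.0
```

>>> {"fn": "apply_moves", "kwargs": {"deltas": [[255,0,0,0,0,0,0],[255,0,0,0,0,0,0],[255,0,0,0,0,0,0],[255,0,0,0,0,0,0],[255,0,0,0,0,0,0],[255,0,0,0,0,0,0],[255,0,0,0,0,0,0],[255,0,0,0,0,0,0],[255,0,0,0,0,0,0],[255,0,0,0,0,0,0]]}}

```text
time_s: 16.5
ee_pos: [0.5585, -0.1145, 0.0634]
eef_rot: [-3.141, -0.0, 1.569]
force: [-1.8, -0.2, 0.2]
grip_width: 0.0569
grip_force: 30.0
```

>>> {"fn": "apply_moves", "kwargs": {"deltas": [[255,0,0,0.5,0,0,0],[255,0,0,1,0,0,0],[255,0,0,1,0,0,0],[255,0,0,0.5,0,0,0],[255,0,0,0,0,0,0],[255,0,0,0,0,0,0],[255,0,0,0,0,0,0],[255,0,0,0,0,0,0]]}}

```text
time_s: 17.3
ee_pos: [0.5584, -0.1145, 0.0931]
eef_rot: [-3.141, -0.0, 1.569]
force: [-0.2, -0.2, -3.9]
grip_width: 0.057
grip_force: 30.0
```

```bash
python3 w.py
```

```text
17.9 F [ 0.12  0.21 -2.86] [0.64 0.52 0.39] tau [-0.000e+00 -6.107e+01 -3.192e+01  5.000e-02  3.000e-02 -0.000e+00] [ 0.5586 -0.1146  0.0933] [-3.142  0.     1.569] 0.05702172318305531 29.98743931297213
```

The right one reads about 3 N (0.34 kg), so the middle is confirmed as the heaviest. I'll set the right one down and go back.

>>> {"fn": "apply_moves", "kwargs": {"deltas": [[255,0,0,-0.8,0,0,0],[255,0,0,-1,0,0,0],[255,0,0,-0.6,0,0,0],[255,0,0,-0.3,0,0,0],[255,0,0,-0.2,0,0,0],[255,0,0,-0.1,0,0,0],[255,0,0,-0.05,0,0,0],[255,0,0,0,0,0,0],[255,0,0,0,0,0,0]]}}

```text
time_s: 18.8
ee_pos: [0.5587, -0.1146, 0.0634]
eef_rot: [3.141, 0.0, 1.569]
force: [-3.0, 1.0, 2.2]
grip_width: 0.0566
grip_force: 30.0
```

>>> {"fn": "apply_moves", "kwargs": {"deltas": [[160,0,0,0,0,0,0],[0,0,0,0,0,0,0],[0,0,0,0,0,0,0],[0,0,0,0,0,0,0],[0,0,0,0,0,0,0],[0,0,0,0,0,0,0],[0,0,0,0,0,0,0],[0,0,0,0,0,0,0]]}}

```text
time_s: 19.6
ee_pos: [0.5586, -0.1146, 0.0629]
eef_rot: [3.142, -0.0, 1.569]
force: [-0.1, 0.8, 0.2]
grip_width: 0.0939
grip_force: 0.0
```

>>> {"fn": "apply_moves", "kwargs": {"deltas": [[0,0,0,2,0,0,0],[0,0,0,4,0,0,0],[0,0,0,4,0,0,0],[0,0,3,0,0,0,0],[0,0,3,0,0,0,0],[0,0,3,0,0,0,0],[0,0,3,0,0,0,0],[0,0,1.6,0,0,0,0],[0,0,0,-1,0,0,0],[0,0,0,0,0,0,0]]}}

```text
time_s: 20.6
ee_pos: [0.5581, 0.0209, 0.1514]
eef_rot: [-3.139, 0.0, 1.569]
force: [-0.6, 0.0, 0.2]
grip_width: 0.0941
grip_force: 0.0
```

```bash
python3 - <<'E'
from h import *
snap('side','side4');c=snap('top','top4')
a=cv2.imread('pics/side4.png')[80:280,185:385];b=cv2.imread('pics/top4.png')[140:340,140:340]
cv2.imwrite('pics/both4.png',np.hstack([cv2.resize(x,(400,400),interpolation=cv2.INTER_CUBIC) for x in(a,b)]))
print(ctrl.get_obs()['ee_pos'])
E
```

```text
[0.55848802 0.02031141 0.15244738]
```

View pics/both4.png

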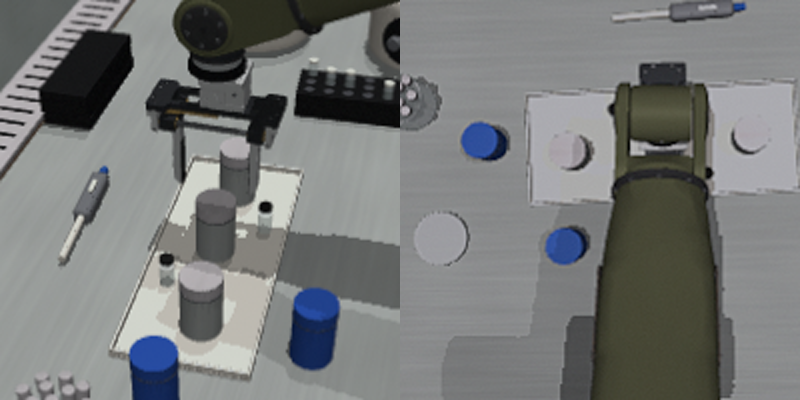

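All three are upright in their places: left (201,300), middle (215,225), right (236,170). The gripper is over the middle one, so I'll grip it and lift 15 cm.

>>> {"fn": "apply_moves", "kwargs": {"deltas": [[0,0,0,-2,0,0,0],[0,0,0,-2,0,0,0],[0,0,0,-2,0,0,0],[0,0,0,-2,0,0,0],[0,0,0,-1,0,0,0],[0,0,0,0,0,0,0],[0,0,0,0,0,0,0]]}}

```text
time_s: 21.4
ee_pos: [0.559, 0.021, 0.0637]
eef_rot: [3.141, 0.0, 1.568]
force: [0.6, 0.8, 0.9]
grip_width: 0.0943
grip_force: 0.0
```

>>> {"fn": "apply_moves", "kwargs": {"deltas": [[255,0,0,0,0,0,0],[255,0,0,0,0,0,0],[255,0,0,0,0,0,0],[255,0,0,0,0,0,0],[255,0,0,0,0,0,0],[255,0,0,0,0,0,0],[255,0,0,0,0,0,0],[255,0,0,0,0,0,0],[255,0,0,0,0,0,0],[255,0,0,0,0,0,0]], "grip_force": 35}}

```text
time_s: 22.4
ee_pos: [0.5588, 0.0214, 0.0631]
eef_rot: [3.141, -0.0, 1.569]
force: [1.4, 1.0, 2.2]
grip_width: 0.0563
grip_force: 35.0
```

>>> {"fn": "apply_moves", "kwargs": {"deltas": [[255,0,0,0.5,0,0,0],[255,0,0,1,0,0,0],[255,0,0,2,0,0,0],[255,0,0,2,0,0,0],[255,0,0,2,0,0,0],[255,0,0,2,0,0,0],[255,0,0,2,0,0,0],[255,0,0,2,0,0,0],[255,0,0,1,0,0,0],[255,0,0,0.5,0,0,0]]}}

```text
time_s: 23.4
ee_pos: [0.5586, 0.0214, 0.2138]
eef_rot: [3.141, 0.0, 1.569]
force: [-1.1, -0.2, -7.1]
grip_width: 0.0568
grip_force: 35.0
```

>>> {"fn": "apply_moves", "kwargs": {"deltas": [[255,0,0,0,0,0,0],[255,0,0,0,0,0,0],[255,0,0,0,0,0,0],[255,0,0,0,0,0,0],[255,0,0,0,0,0,0]]}}

```text
time_s: 23.9
ee_pos: [0.5585, 0.0214, 0.2126]
eef_rot: [-3.141, 0.0, 1.569]
force: [-0.7, -0.3, -6.8]
grip_width: 0.0568
grip_force: 35.0
```

```bash
python3 - <<'E'
from h import *
snap('side','side5');snap('top','top5')
a=cv2.imread('pics/side5.png')[80:280,185:385];b=cv2.imread('pics/top5.png')[140:340,140:340]
cv2.imwrite('pics/both5.png',np.hstack([cv2.resize(x,(400,400),interpolation=cv2.INTER_CUBIC) for x in(a,b)]))
o=ctrl.get_obs();print(o['ee_pos'],o['force'],o['grip_width'],o['grip_force'],o['eef_rot'])
E
```

```text
[0.55857091 0.02144224 0.21275018] [ 0.46813953  0.17245678 -6.10999808] 0.05685694622854273 34.97031065169722 [-3.14125205e+00 -3.32281633e-05  1.56880968e+00]
```

View pics/both5.png

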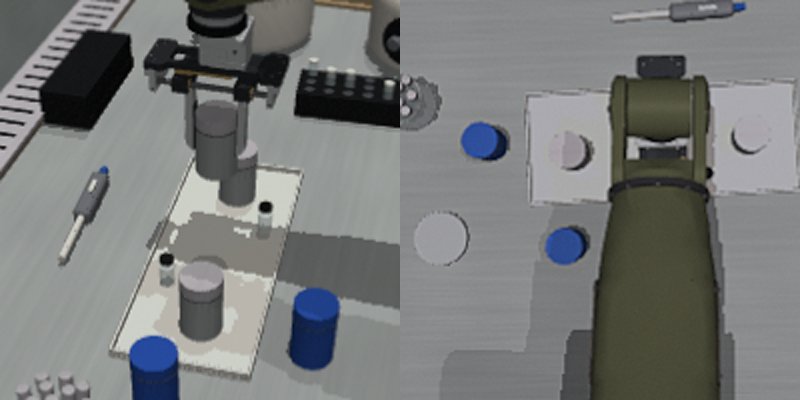

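The heaviest is held upright at (216,140), about 15 cm above the tray. The other two stand in their places at (201,300) and (237,175), and the vials are undisturbed.

```bash
python3 -c "
from station import ctrl
print(ctrl.hand_in())"
```

```text
the job is handed in; nothing more can be done
None
```

I handed the job in with the middle canister, the heaviest at about 6.5 N, held upright and still about 15 cm above the tray; the left (about 1.7 N) and right (about 2.9 N) ones are back upright in their places. The hand-in returned no verdict.

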